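# Park the smooth clay roller at the top of its sloped rack

## Robot

A 6-joint arm with a two-finger parallel gripper is mounted at the origin on the work surface. World frame = base frame: x ahead of the robot, y to its left, z up, the work surface at z = 0. Lengths are in m, angles in rad, forces in N, time in s.
With the tool pointing down it reaches from about 0.35 to 0.975 m from the base axis. Payload 4.9 kg.
Tool frame: the origin (TCP) lies on the front face of the gripper's body, between the roots of the fingers; the fingertips stand ctrl.tip_extent ahead of it and the grasp point (between the pads) lies 54 mm ahead of it (ctrl.tip_extent is the distance from the TCP to the fingertips, in m); z points along the fingers, y is the line along which they close (so a half turn about z gives the same grasp; the last joint's range is limited). The gripper opens to 85 mm and grips with 20 to 120 N. Pads are 22 mm wide; open, the fingers measure 114 mm over their backs; the gripper's body (76 mm by 85 mm) begins 54 mm behind the grasp point. The pads swing forward as they close: fully open they stand 13 mm farther back than shut.
Start: joints at [1.13, 0.053, 1.613, -0, 1.476, -0.119], TCP at [0.198, 0.593, 0.304] pointing down, gripper open.
Joint ranges: [-3.01, 3.01], [-1.01, 2.22], [0.06, 2.58], [-1.02, 4.17], [0.09, 2.62], [-3.14, 3.14]. Speed limits (rad/s): [2.57, 2.57, 3.14, 3.14, 3.14, 3.14].

## Interface

Orientations are given as a rotation vector (axis times angle).
In Python, from station import ctrl gives the robot as it stands.
- The arm moves only by the tool apply_moves, never from a script. Its argument "rows" is one flat list of numbers, 6 for each row, row after row: the shift along the tool's x, y, z normalised to -1 to 1, where 1 is 0.6 m, then the turn, a rotation vector about the tool's x, y, z normalised to -1 to 1, where 1 is 90 degrees. A call has 1 to 20 rows; each row is the pose to reach, as a shift and turn from the pose commanded when the call began, along the tool's axes at that moment; what a row does not reach only later rows make up. A row lasts 1/10 s, in which the tool goes at most 50 mm and 8.59 degrees, less where a joint would pass 70% of its speed; a pose out of reach is approached as far as the arm can. A call with a number of a shift or a turn outside -1 to 1 is refused whole. A call with a gripper value outside its range is refused whole. "grip" is the opening, from 0 (shut) to 1 (fully open), set as the call begins (left out, the last holds). The fingers move at their own pace and stop on an object; "grip_force" is the grip in N (left out, the last holds). Time passes only in rows, so rows that repeat a pose let the fingers close. It gives the time, the measured TCP pose, the force, the opening and the grip force at its end, in the units of the state.
- ctrl.get_obs(): the state, without advancing time (a new reading comes with each control period).
- ctrl.get_image(name): name is "scene" or "top" or "wrist"; returns (picture, depth): 400x640x3 uint8, blue, green, red; 400x640 float32, m along the optical axis (not along the pixel's ray), 0 where there is no reading.
- ctrl.camera_model(name): a dict with "mtx" (3x3 intrinsics, pixels), "R" (3x3) and "t" (3): a world point X has camera coordinates R X + t; the wrist camera has in their place "tool_from_camera" (4x4, takes a point from camera to tool coordinates, whose origin is the TCP and whose axes are the flange's). Camera axes: x right, y down, z forward; pixel columns grow to the right and rows downward; lengths in m; the calibration is good to about 2 mm. The wrist camera is an equidistant fisheye: a pixel r from the principal point sees the ray r / f radians off the axis. A picture is of the moment at which its call begins: read the wrist's pose just before it. camera_model takes no time and is no camera call.
- ctrl.finish_job(): hands the job in; it is judged then, once.
The state is a dict: "t": time; "q": joint angles; "dq": joint speeds; "effort": joint torques, N m; "tool_pos": TCP position; "tool_rot": TCP orientation; "contact_force": force on the tool from outside, world axes, zero at the start; "wrist_torque": the same for the moment, N m; "opening": finger opening in m; "grip_force": force on a finger pad.
Only numpy, scipy, OpenCV 4.12 (cv2) and the standard library are available. Lean on these libraries where they do the work, as an engineer would, in place of code of your own. Each camera call takes 0.05 s, during which the arm holds its last target. There are 200 camera calls.

## Task

Two varnished clay rollers lie at the low end of a sloped two-lane rack. With the fingertips, push the smooth roller (the one without rings) up its own lane and over the low ridge until it lies fully home between the ridge and the stop at the top, where it cannot roll back, then take the hand away. Only push it, never lift it off the rack; leave the ringed roller at the bottom of the other lane and do not disturb the cup, the jar and the loop tool.

Things in the scene. Friction and masses are not known exactly. Their poses are not given: they have to be found in the camera images.
- channel: (All sizes in mm.) Fixed tilted wooden tray of the rack, 340 long x 216 wide, with two lanes; pitched 7 degrees and this frame with it. x runs along the lanes UPHILL, y across, z normal to the floor. Origin: middle of the floor's top face, 40 above the table. Lanes centred at y = +51 and -51, 90 wide between side rails (12 wide, 14 high above the floor, at y = 0, +-102).
- sill (a point): Top of the low sill across both lanes at the low end: 10 above the tray floor, 12 thick (x = -150 to -138 in the tray's frame); the point is mid-width at x = -144, y = 0. Axes as the tray's.
- ridge (a point): Crest of the rounded ridge across both lanes near the top: 3 above the tray floor, about 10 wide, at x = 91.5 in the tray's frame, y = 0. A roller that has passed over it cannot roll back. Axes as the tray's.
- stop (a point): Foot of the end stop at the top, a wall 40 high and 16 thick across both lanes; the point is where its downhill face (x = 135 in the tray's frame) meets the tray floor, y = 0. A roller lying home has its centre at x = 105.5 to 107, z = 28 in the tray's frame: it has 1.5 of play between ridge and stop. Axes as the tray's.
- roller: The smooth roller: a plain varnished wooden cylinder, diameter 56, length 80, about 0.1 to 0.23 kg, slippery (friction about 0.25). Its origin is its centre; its y axis is its axle, lying across the lane. It starts at the low end resting against the sill, centre at about x = -116, z = 28 in the tray's frame, in either of the two lanes. It rolls freely and rolls back down if let go before it has passed the ridge.
- ringed: The ringed roller: the same wood and overall size (diameter 56, length 80) but cut into five rings 8 wide with 10 wide grooves between. Origin at its centre, y axis along its axle. It rests against the sill in the other lane and must stay there.
- cup: White ceramic cup, 72 diameter, 85 high, standing on the table beside the rack (on the side away from the robot). Origin at the centre of its underside. To be left alone.
- jar: Terracotta-coloured jar with a lid, 60 diameter, 75 high, on the table past the rack's high end. Origin at the centre of its underside. To be left alone.
- tool: Loop tool lying on the table beside the rack: wooden handle 120 x 16 x 14 with a wire loop at its +x end, about 175 long in all. Origin on the table under the tool, 20 from the handle's middle towards the loop. To be left alone.
Mind the look-alikes: they are no part of the job. Leave any turquoise look-alike of the roller alone. Leave any purple look-alike of the ringed alone.

How it is judged:
At the end, for the whole second after the job is handed in: The smooth roller lies still on the lane floor between the ridge and the end stop (centre 101 to 112 mm along the tray, 24 to 31 mm above its floor, within 9 mm of its lane's middle, axle square to the lane within 0.15 rad), released; the ringed roller is within 12 mm of where it began, at rest (x of roller in the frame of channel between 0.101 and 0.112 m and z of roller in the frame of channel between 0.024 and 0.031 m and y of roller in the frame of channel between -0.06 and 0.06 m and (y of roller in the frame of channel above 0.042 m or y of roller in the frame of channel below -0.042 m) and angle between the y axis of roller and the y axis of channel, either way round below 0.15 rad and linear speed of each of roller, ringed below 0.02 m/s and angular speed of roller below 0.5 rad/s and distance of ringed from where it was at the start of the episode below 0.012 m); the robot touches nothing.
It fails at once if the smooth roller is lifted off the lane floor (centre more than 40 mm above it; 31 mm when crossing the ridge) (z of roller in the frame of channel above 0.04 m).
It fails at once if the ringed roller is moved more than 20 mm or lifted (distance of ringed from where it was at the start of the episode above 0.02 m).
It fails at once if the cup, jar or loop tool is moved more than 20 mm (distance of any of cup, jar, tool from where it was at the start of the episode above 0.02 m).
It fails at once if the smooth roller is pushed off the rack (z of roller in the frame of channel below 0.015 m or x of roller in the frame of channel below -0.15 m).
It also fails if it takes over 35 s, if anything falls off the work surface, if the arm or the gripper's body presses on something with over 40 N, if the wrist force passes 120 N, or if a joint passes its speed limit or range.

## Working session

There is one attempt and no reset: what is moved stays moved. The work goes in short steps, Python scripts to look and compute and a tool call to move; the robot and the scene stay as the last step left them, time stands still between calls to the robot, and variables do not carry over. Pictures are saved under pics/ and viewed, at most 10 in all, crops included, and the job is handed in when it is done.

Besides the shell and the picture viewer there is one more tool, called after "Emit:" as name(argument=value, ...), one argument or row to a line, values as JSON. apply_moves: Moves the arm, as the interface text tells. Its arguments: {"type":"object","properties":{"rows":{"type":"array","items":{"type":"number"}},"grip":{"type":"number"},"grip_force":{"type":"number"}},"required":["rows"]}

```bash
mkdir -p pics
python3 - <<'E'
from station import ctrl
import cv2,numpy as np
for n in("scene","top"):
    im,d=ctrl.get_image(n); cv2.imwrite(f"pics/{n}.png",im); np.save(f"pics/{n}.npy",d)
    print({k:np.round(v,4).tolist() for k,v in ctrl.camera_model(n).items() if k in("mtx","R","t")})
o=ctrl.get_obs();print(o["t"],o["tool_pos"],o["tool_rot"],o["opening"],ctrl.tip_extent)
E
```

```text
{'mtx': [[426.3142, 0.0, 323.9877], [0.0, 426.3142, 198.8708], [0.0, 0.0, 1.0]], 'R': [[-0.6087, 0.7932, 0.0184], [0.4695, 0.3789, -0.7975], [-0.6395, -0.4768, -0.603]], 't': [0.35, -0.2409, 1.3549]}
{'mtx': [[464.1339, 0.0, 319.8977], [0.0, 464.1339, 193.8803], [0.0, 0.0, 1.0]], 'R': [[0.0463, -0.9989, -0.0009], [-0.9704, -0.0447, -0.2373], [0.237, 0.0118, -0.9714]], 't': [0.017, 0.6334, 1.1779]}
0.1 [0.19751688 0.59251897 0.30276695] [-5.03297066e-01 -3.10049248e+00  2.83299285e-03] 0.08547817908408678 0.0726
```

View pics/scene.png

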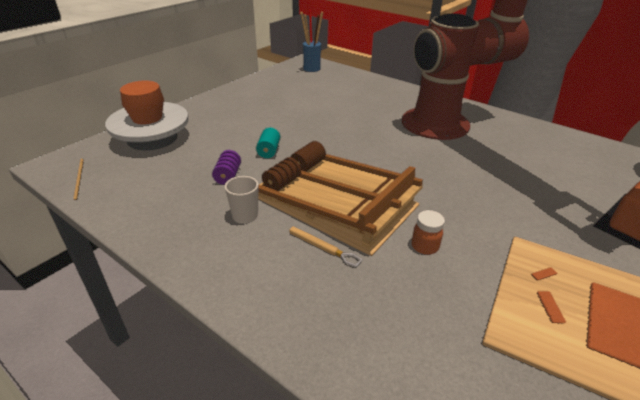

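View pics/top.png

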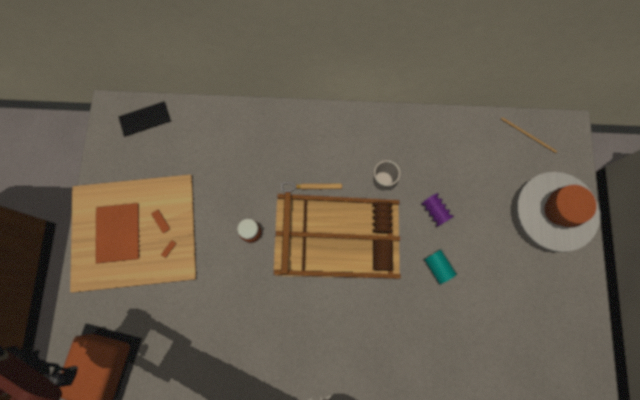

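The top view shows the rack at about (275–400, 195–278), uphill towards image left. The smooth roller is at (383, 254) in the lane nearer the robot, and the ringed one at (383, 217). I'll enlarge it to read the corners.

Run:
```python
import cv2
im=cv2.imread("pics/top.png");cv2.imwrite("pics/c1.png",cv2.resize(im[185:290,265:410],None,fx=5.5,fy=5.5,interpolation=cv2.INTER_CUBIC))
```

```text
(no output)
```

View pics/c1.png

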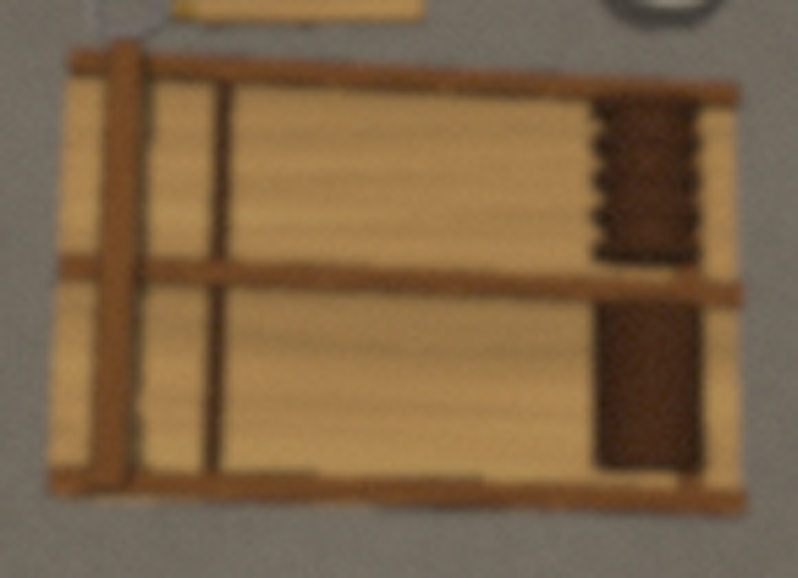

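```bash
cat > h.py <<'E'
import numpy as np
from station import ctrl
from scipy.spatial.transform import Rotation as Ro
from scipy.optimize import least_squares
def tray(p): return np.array([p[0],p[1],.04]), Ro.from_euler('z',p[2])*Ro.from_euler('y',-np.radians(7))
E
python3 - <<'E'
from h import *
c=np.array([(170,0,14,58,267),(-170,0,14,743,293),(170,-102,14,72,62),(-170,-102,14,741,95),(170,102,14,50,482),(-170,102,14,746,500),(91.5,-90,3,222,95),(91.5,90,3,211,462)],float)
P=c[:,:3]/1000; uv=(c[:,3:]+.5)/5.5-.5+[265,185]
m=ctrl.camera_model("top")
def proj(X): q=X@np.array(m["R"]).T+m["t"]; q=q@np.array(m["mtx"]).T; return q[:,:2]/q[:,2:]
def f(p): t,R=tray(p); return (proj(R.apply(P)+t)-uv).ravel()
s=least_squares(f,[.5,0,1.57]); print(s.x,np.round(f(s.x).reshape(-1,2),2))
t,R=tray(s.x); print(R.as_matrix())
for n,x in dict(roller=(-.116,.051,.028),home=(.106,.051,.028),ringed=(-.116,-.051,.028)).items(): X=R.apply([x])+t; print(n,X,(proj(X)-[265,185])*5.5)
# depth check of floor
d=np.load("pics/top.npy");print([d[int(v),int(u)] for u,v in proj(R.apply([[0,.051,0]])+t)],(R.apply([0,.051,0])+t)@np.array(m["R"])[2]+m["t"][2])
o=ctrl.get_obs();print(Ro.from_rotvec(o["tool_rot"]).as_matrix())
E
```

```text
[ 0.52426991 -0.00715671  1.59548792] [[ 0.   -0.1 ]
 [ 0.24  0.16]
 [-0.87 -0.23]
 [-0.1  -0.23]
 [-0.29 -0.29]
 [ 0.43  0.32]
 [ 0.29  0.36]
 [ 0.31 -0.03]]
[[-2.45050559e-02 -9.99695178e-01  3.00884253e-03]
 [ 9.92243602e-01 -2.46890846e-02 -1.21832195e-01]
 [ 1.21869343e-01 -6.93889390e-18  9.92546152e-01]]
roller [[ 0.47621229 -0.12692741  0.05365445]] [[643.9771169  387.78401384]]
home [[0.47077217 0.09335066 0.08070944]] [[187.03212028 371.6055317 ]]
ringed [[ 0.5781812  -0.12440913  0.05365445]] [[641.87421432 180.78354688]]
[np.float32(1.2501658)] 1.2510584245284833
[[-9.48652121e-01  3.16320276e-01 -7.97253601e-04]
 [ 3.16321204e-01  9.48650627e-01 -1.69802873e-03]
 [ 2.19194212e-04 -1.86302678e-03 -9.99998241e-01]]
```

```bash
cat >> h.py <<'E'
T,R=tray([.52427,-.00716,1.59549])
RT=Ro.from_matrix(R.as_matrix()@np.array([[-1,0,0],[0,-1,0],[0,0,1.]])@np.array([[1,0,0],[0,1,0],[0,0,1.]]))
# tool axes in tray frame: y=-y, z=-z, x=+x
RT=R*Ro.from_matrix(np.diag([1.,-1,-1]))
def go(x,z,y=.051):
    "row for fingertips at tray x,y,z, tool normal to tray"
    o=ctrl.get_obs(); p=np.array(o["tool_pos"]); C=Ro.from_rotvec(o["tool_rot"])
    w=R.apply([x,y,z+ctrl.tip_extent])+T
    return np.round(np.r_[C.inv().apply(w-p)/.6,(C.inv()*RT).as_rotvec()/(np.pi/2)],4).tolist()
def where():
    o=ctrl.get_obs(); C=Ro.from_rotvec(o["tool_rot"])
    return o["t"],o["opening"],ctrl.tip_extent,(R.inv().apply(o["tool_pos"]+C.apply([0,0,ctrl.tip_extent])-T)*1000).round(1),np.round(o["contact_force"],1),(C.inv()*RT).magnitude()
E
sed -i '/^RT=Ro/d' h.py
python3 -c "
from h import *
print(where(),go(0,.12))"
```

```text
(0.1, 0.08547817908408678, 0.0726, array([626.1, 311.9, 114.7]), array([ 0.8, -0. , -0. ]), 1.229652642669624) [-0.7661, -0.8413, 0.1207, -0.0487, 0.0684, 0.7783]
```

Emit:
apply_moves(
  rows=[-0.766, -0.841, 0.1, -0.049, 0.068, 0.778, -0.766, -0.841, 0.1, -0.049, 0.068, 0.778, -0.766, -0.841, 0.1, -0.049, 0.068, 0.778, -0.766, -0.841, 0.1, -0.049, 0.068, 0.778, -0.766, -0.841, 0.1, -0.049, 0.068, 0.778, -0.766, -0.841, 0.1, -0.049, 0.068, 0.778, -0.766, -0.841, 0.1, -0.049, 0.068, 0.778, -0.766, -0.841, 0.1, -0.049, 0.068, 0.778, -0.766, -0.841, 0.1, -0.049, 0.068, 0.778, -0.766, -0.841, 0.1, -0.049, 0.068, 0.778, -0.766, -0.841, 0.1, -0.049, 0.068, 0.778, -0.766, -0.841, 0.1, -0.049, 0.068, 0.778, -0.766, -0.841, 0.1, -0.049, 0.068, 0.778, -0.766, -0.841, 0.1, -0.049, 0.068, 0.778, -0.766, -0.841, 0.1, -0.049, 0.068, 0.778, -0.766, -0.841, 0.1, -0.049, 0.068, 0.778, -0.766, -0.841, 0.1, -0.049, 0.068, 0.778, -0.766, -0.841, 0.1, -0.049, 0.068, 0.778, -0.766, -0.841, 0.1, -0.049, 0.068, 0.778, -0.766, -0.841, 0.1, -0.049, 0.068, 0.778],
  grip=0.47,
)

```text
t: 2.1
tool_pos: [0.4739, -0.0304, 0.2441]
tool_rot: [-2.129, -2.186, -0.134]
contact_force: [-0.3, -0.2, 0.3]
opening: 0.0402
grip_force: 0.0
```

```bash
python3 -c "
from h import *
print(where(),go(-.19,.1),go(-.19,.024))"
```

```text
(2.1, 0.040157717450800684, 0.0726, array([  3.1,  50.8, 132.6]), array([-0.3, -0.2,  0.3]), 0.002998088130829706) [-0.3218, -0.0009, 0.0539, 0.0011, -0.0009, 0.0013] [-0.3219, -0.0011, 0.1806, 0.0011, -0.0009, 0.0013]
```

Emit:
apply_moves(
  rows=[-0.15, 0, 0.02, 0, 0, 0, -0.297, 0, 0.05, 0, 0, 0, -0.297, 0, 0.05, 0, 0, 0, -0.297, 0, 0.05, 0, 0, 0, -0.297, 0, 0.05, 0, 0, 0, -0.297, 0, 0.12, 0, 0, 0, -0.297, 0, 0.18, 0, 0, 0, -0.297, 0, 0.184, 0, 0, 0, -0.297, 0, 0.184, 0, 0, 0],
)

```text
t: 3.0
tool_pos: [0.4782, -0.1933, 0.1123]
tool_rot: [-2.128, -2.185, -0.133]
contact_force: [0.3, 0.6, 0.9]
opening: 0.0401
grip_force: 0.0
```

```bash
python3 -c "
from h import *
import cv2
print(where(),go(-.155,.022))
a=cv2.resize(ctrl.get_image('scene')[0][120:260,210:440],None,fx=3,fy=3)
b=cv2.resize(ctrl.get_image('wrist')[0],None,fx=.9,fy=.9)
cv2.imwrite('pics/s2.png',a);cv2.imwrite('pics/w2.png',b)"
```

```text
(3.0, 0.04009781646908469, 0.0726, array([-174.6,   50.6,   21.7]), array([0.3, 0.6, 0.9]), 0.003053458022374479) [0.033, -0.0006, -0.0004, 0.0, -0.0016, 0.0011]
```

View pics/s2.png

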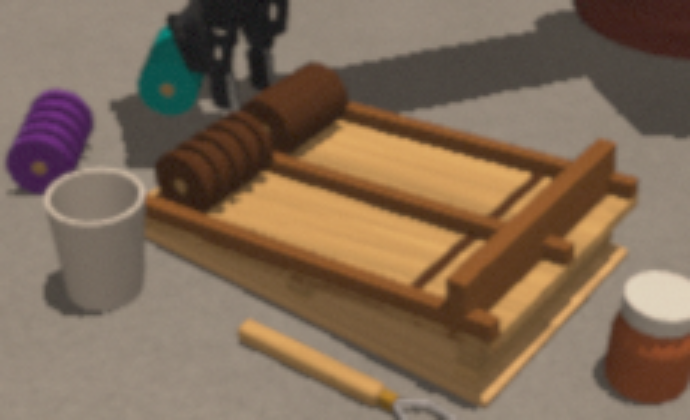

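View pics/w2.png

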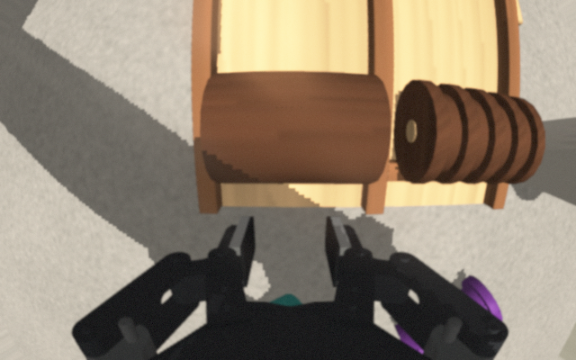

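The wrist view shows both fingers, at (240, 250) and (335, 250), just downhill of the smooth roller (200–388, 75–180) and centred on it. I'll push now.

Emit:
apply_moves(
  rows=[0.01, 0, 0, 0, 0, 0, 0.02, 0, 0, 0, 0, 0, 0.03, 0, 0, 0, 0, 0, 0.04, 0, 0, 0, 0, 0, 0.052, 0, 0, 0, 0, 0, 0.065, 0, 0, 0, 0, 0, 0.078, 0, 0, 0, 0, 0, 0.091, 0, 0, 0, 0, 0, 0.104, 0, 0, 0, 0, 0, 0.117, 0, 0, 0, 0, 0, 0.13, 0, 0, 0, 0, 0, 0.143, 0, 0, 0, 0, 0, 0.156, 0, 0, 0, 0, 0, 0.169, 0, 0, 0, 0, 0, 0.182, 0, 0, 0, 0, 0, 0.195, 0, 0, 0, 0, 0, 0.208, 0, 0, 0, 0, 0, 0.22, 0, 0, 0, 0, 0, 0.23, 0, 0, 0, 0, 0, 0.235, 0, 0, 0, 0, 0],
)

```text
t: 5.1
tool_pos: [0.4748, -0.0538, 0.1298]
tool_rot: [-2.13, -2.185, -0.134]
contact_force: [0.8, -0.9, -0.4]
opening: 0.0403
grip_force: 0.2
```

```bash
python3 -c "
from h import *
import cv2
print(where(),go(.05,.022),go(.066,.022))
a=cv2.resize(ctrl.get_image('top')[0][185:290,265:410],None,fx=4,fy=4)
b=cv2.resize(ctrl.get_image('wrist')[0],None,fx=.7,fy=.7)
a=cv2.resize(a,(448,324));cv2.imwrite('pics/s3.png',np.vstack([a,cv2.resize(b,(448,276))]))"
```

```text
(5.1, 0.040305729284226044, 0.0726, array([-34.1,  50.5,  22.1]), array([ 0.8, -0.9, -0.4]), 0.00236901403977744) [0.1403, -0.0005, 0.0004, 0.0009, -0.001, 0.0007] [0.1669, -0.0005, 0.0004, 0.0009, -0.001, 0.0007]
```

View pics/s3.png

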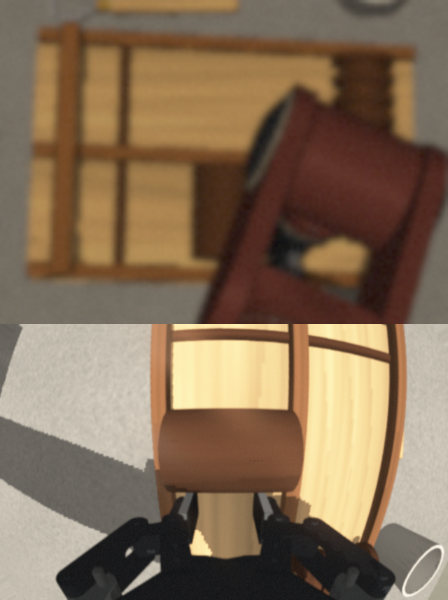

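The roller is square and centred in the lane, resting on the fingers, with its front edge about 60 mm short of the ridge. I'll take the ridge slowly.

Emit:
apply_moves(
  rows=[0.008, 0, 0, 0, 0, 0, 0.018, 0, 0, 0, 0, 0, 0.03, 0, 0, 0, 0, 0, 0.042, 0, 0, 0, 0, 0, 0.054, 0, 0, 0, 0, 0, 0.064, 0, 0, 0, 0, 0, 0.074, 0, 0, 0, 0, 0, 0.082, 0, 0, 0, 0, 0, 0.09, 0, 0, 0, 0, 0, 0.098, 0, 0, 0, 0, 0, 0.106, 0, 0, 0, 0, 0, 0.114, 0, 0, 0, 0, 0, 0.122, 0, 0, 0, 0, 0, 0.13, 0, 0, 0, 0, 0, 0.138, 0, 0, 0, 0, 0, 0.145, 0, 0, 0, 0, 0, 0.151, 0, 0, 0, 0, 0, 0.156, 0, 0, 0, 0, 0, 0.16, 0, 0, 0, 0, 0, 0.16, 0, 0, 0, 0, 0],
)

```text
t: 7.2
tool_pos: [0.4724, 0.0411, 0.1416]
tool_rot: [-2.13, -2.185, -0.134]
contact_force: [0.1, -0.3, -0.3]
opening: 0.04
grip_force: 0.0
```

```bash
python3 -c "
from h import *
import cv2
print(where())
a=cv2.resize(ctrl.get_image('top')[0][185:290,265:410],None,fx=4,fy=4)
b=cv2.resize(ctrl.get_image('wrist')[0],None,fx=.7,fy=.7)
a=cv2.resize(a,(448,324));cv2.imwrite('pics/s4.png',np.vstack([a,cv2.resize(b,(448,276))]))"
```

```text
(7.2, 0.040016973480149196, 0.0726, array([61.7, 50.6, 22.2]), array([ 0.1, -0.3, -0.3]), 0.0023277969090442067)
```

View pics/s4.png

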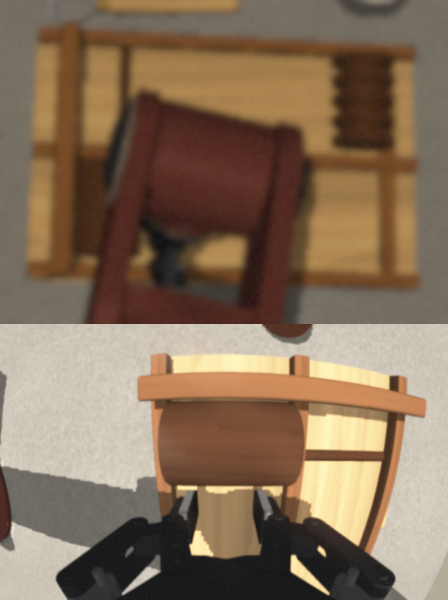

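It appears to be home: the roller is against the stop, ahead of the fingers, and the contact force is near zero. I'll back off slowly and check.

Emit:
apply_moves(
  rows=[-0.005, 0, 0, 0, 0, 0, -0.01, 0, 0, 0, 0, 0, -0.02, 0, 0, 0, 0, 0, -0.03, 0, 0, 0, 0, 0, -0.04, 0, 0, 0, 0, 0, -0.05, 0, 0, 0, 0, 0, -0.06, 0, 0, 0, 0, 0, -0.06, 0, 0, 0, 0, 0],
)

```text
t: 8.1
tool_pos: [0.4733, 0.0043, 0.137]
tool_rot: [-2.131, -2.184, -0.133]
contact_force: [0.5, -0.6, -0.2]
opening: 0.0405
grip_force: 0.0
```

```bash
python3 -c "
from h import *
import cv2
print(where())
cv2.imwrite('pics/w5.png',ctrl.get_image('wrist')[0])"
```

```text
(8.1, 0.0404890036249783, 0.0726, array([24.6, 50.5, 22.2]), array([ 0.5, -0.6, -0.2]), 0.001984860485471768)
```

View pics/w5.png

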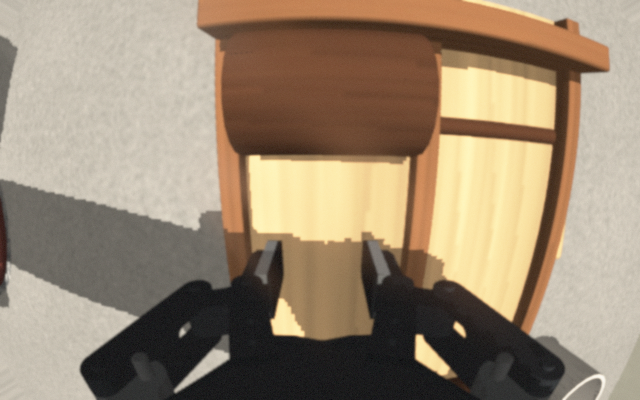

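The roller stayed at the stop (220–440, 30–155) with the fingers clear of it. I'll lift away and take a last look from the top.

Emit:
apply_moves(
  rows=[-0.04, 0, -0.05, 0, 0, 0, -0.08, 0, -0.12, 0, 0, 0, -0.15, 0, -0.19, 0, 0, 0, -0.22, 0, -0.25, 0, 0, 0, -0.29, 0, -0.25, 0, 0, 0, -0.35, 0, -0.25, 0, 0, 0, -0.35, 0, -0.25, 0, 0, 0, -0.35, 0, -0.25, 0, 0, 0, -0.35, 0, -0.25, 0, 0, 0, -0.35, 0, -0.25, 0, 0, 0],
)

```text
t: 9.15
tool_pos: [0.4789, -0.2205, 0.26]
tool_rot: [-2.128, -2.186, -0.134]
contact_force: [0.2, 0.3, 0.6]
opening: 0.0402
grip_force: 0.0
```

```bash
python3 -c "
from h import *
import cv2
print(where())
cv2.imwrite('pics/t6.png',cv2.resize(ctrl.get_image('top')[0][170:290,240:460],None,fx=3.5,fy=3.5))"
```

```text
(9.15, 0.04018085645111675, 0.0726, array([-183.6,   50.5,  171.6]), array([0.2, 0.3, 0.6]), 0.003207033187978596)
```

View pics/t6.png

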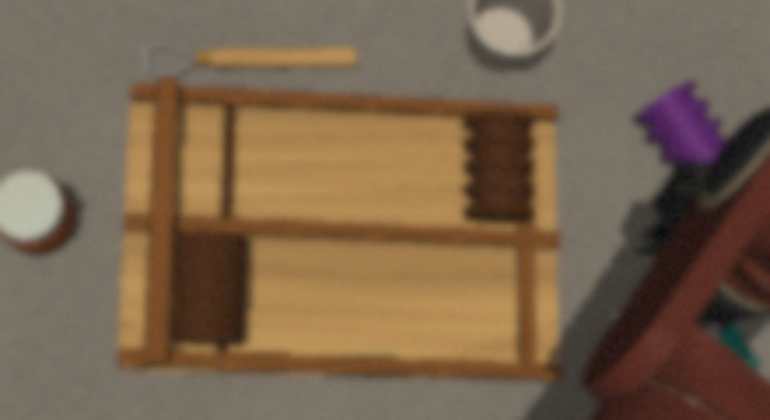

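The smooth roller lies square and at rest between the ridge and the stop, at (210, 288). The ringed roller, cup, jar and tool haven't moved.

```bash
python3 -c "
from station import ctrl
print(ctrl.finish_job())"
```

```text
the job is handed in; nothing more can be done
None
```

I pushed the smooth roller over the ridge to its home position against the stop, took the hand away and handed the job in at about 9 s; the last top view shows everything else where it was, but the hand-in returned no verdict.

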